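Refit the spring spindle of the label roll holder

ROBOT

A 7-joint arm with a two-finger parallel gripper is mounted at the origin on the work surface. World frame = base frame: x ahead of the robot, y to its left, z up, the work surface at z = 0. Lengths are in m, angles in rad, forces in N, time in s.
With the tool pointing down it reaches from about 0.4 to 0.85 m from the base axis. Payload 10.4 kg.
Tool frame: the origin (TCP) lies on the centre line of the jaws, within the pads' length; the fingertips stand 8 mm ahead of it and the grasp point (between the pads) lies 11 mm behind it (r.finger_overhang is the distance from the TCP to the fingertips, in m); z points along the fingers, y is the line along which they close (so a half turn about z gives the same grasp; the last joint's range is limited). The gripper opens to 87 mm and grips with 3 to 60 N. Pads are 19 mm wide; open, the fingers measure 117 mm over their backs; the gripper's body (75 mm by 190 mm) begins 51 mm behind the grasp point.
Start: joints at [-0.023, 0.332, -0.065, 1.46, 0.022, 1.35, -0.088], TCP at [0.625, 0, 0.231] pointing down, gripper open.
Joint ranges: [-2.6, 2.6], [-0.5, 2.12], [-1.47, 1.34], [0.16, 2.42], [-1.27, 4.41], [0.06, 2.06], [-2.6, 2.6]. Speed limits (rad/s): [2.22, 2.22, 2.79, 2.79, 3.14, 3.14, 3.14].

INTERFACE

Orientations are given as a unit quaternion [x, y, z, w].
In Python, from bench import r, vision gives the robot as it stands.
- The arm moves only by the tool drive_tool, never from a script. Its argument "series" is a list of rows, each a list of 2 entries, a list of its own where there are three numbers: the shift along the world's x, y, z in cm, then the turn about the world's z in degrees. A call has exactly 10 rows; each row shifts and turns the commanded pose from where the row before left it; what a row does not reach is not made up. A row lasts 1/8 s, in which the tool goes at most 62.5 mm and 10.7 degrees, less where a joint would pass 70% of its speed; a pose out of reach is approached as far as the arm can. A call with a gripper value outside its range is refused whole. "hand" is the closure, from 0 (fully open) to 1 (shut), set as the call begins (left out, the last holds). The fingers move at their own pace and stop on an object; "newtons" is the grip in N (left out, the last holds). Time passes only in rows, so rows that do not move let the fingers close, or fill a call up. It gives the time, the measured TCP pose, the force, the opening and the grip force at its end, in the units of the state.
- r.read_state(): the state, without advancing time (a new reading comes with each control period).
- vision.camera(name): name is "scene" or "side" or "wrist"; returns a dict with "color" (420x560x3 uint8, red, green, blue), "intrinsics" (3x3 intrinsics, pixels), "R" (3x3) and "t" (3): a world point X has camera coordinates R X + t; the wrist camera has in their place "mount" (4x4, takes a point from camera to tool coordinates, whose origin is the TCP and whose axes are the flange's). Camera axes: x right, y down, z forward; pixel columns grow to the right and rows downward; lengths in m; the calibration is good to about 2 mm. The wrist camera is an equidistant fisheye: a pixel r from the principal point sees the ray r / f radians off the axis. A picture is of the moment at which its call begins: read the wrist's pose just before it. There is no depth.
- r.close_job(): hands the job in; it is judged then, once.
The state is a dict: "time": time; "joint_positions": joint angles; "joint_vel": joint speeds; "joint_torque": joint torques, N m; "ee_pos": TCP position; "eef_rot": TCP orientation; "ft_force": force on the tool from outside, world axes, zero at the start; "torque": the same for the moment, N m; "width": finger opening in m; "grip_force": force on a finger pad.
Only numpy, scipy, OpenCV 4.12 (cv2) and the standard library are available. Lean on these libraries where they do the work, as an engineer would, in place of code of your own. Each camera call takes 0.05 s, during which the arm holds its last target. There are 200 camera calls.

TASK

Fit the spring-loaded spindle that carries the small roll of labels back into the steel roll holder: squeeze its two tall plates together, lower it between the two end cups, and let go so that the spring drives both tips into the cups and the spindle stays hanging there. Leave the shorter empty bobbin where it lies.

Things in the scene. Friction and masses are not known exactly. Their poses are not given: they have to be found in the camera images.
- spindle: Spring spindle, lying, 184 mm long at rest along its y; rod 10 mm. Two wooden plates 56 wide, 90 high, 5 thick stand across it, 70 mm over outer faces; between them a label roll (54 mm dia, 20 wide). Rod ends reach 57 mm beyond the plates. Origin on the rod axis midway between plates at rest, 45 mm above counter; z up. Pinch the plates' outer faces above the rod, about 30 mm above its axis.
- plunger (a joint): Compression of the spindle in m: 0 at rest, 0.038 at the stop (plates 32 mm over outer faces, spindle 146 mm long). The +y plate and rod end slide towards the rest, which is spindle. Spring 4 N at 0, 10 N at the stop; a grip of 20 to 40 N shuts it fully. About 0.006 when seated in the cups. Spindle about 0.18 kg; fits either way round.
- holder: Fixed steel roll holder, base 90 (x) x 214 (y) x 8 mm, two uprights 120 mm high at its y ends, open above. Origin: centre of underside, z up. On the uprights two round cups face each other along y; their axis is at x = 0, 92 mm above the origin. Cups: 46 mm outside, 40 mm inside diameter, 8 mm deep; rims at y = -81 and +81 mm, floors at y = -89 and +89 mm.
- bobbin: Bystander, not to be moved: a shorter, empty, solid bobbin lying on the counter, 120 mm long along its y, like rod and plates (56 wide, 90 high) but only 50 mm over their outer faces; no roll, no spring. Origin on the rod axis midway between the plates, 45 mm above the counter.
Things that resemble listed ones, but are neither listed nor needed, are in the scene too. What is shaped like the holder but red is not meant.

How it is judged:
By the outcome, as a careful person would: the job done as asked, in the order asked, and still so for the second after the job is handed in, with the robot touching nothing.
It also fails if it takes over 38 s, if anything falls off the work surface, if the arm or the gripper's body presses on something with over 40 N, if the wrist force passes 120 N, or if a joint passes its speed limit or range.

## Working session

There is one attempt and no reset: what is moved stays moved. The work goes in short steps, Python scripts to look and compute and a tool call to move; the robot and the scene stay as the last step left them, time stands still between calls to the robot, and variables do not carry over. Pictures are saved under pics/ and viewed, at most 10 in all, crops included, and the job is handed in when it is done.

Besides the shell and the picture viewer there is one more tool, called after "Emit:" as name(argument=value, ...) on one line, values as JSON. drive_tool: Moves the arm, as the interface text tells. Its arguments: {"type":"object","properties":{"series":{"type":"array"},"hand":{"type":"number"},"newtons":{"type":"number"}},"required":["series"]}

```bash
mkdir -p pics; cat > h.py <<'E'
import numpy as np, cv2
from bench import r, vision
def snap(n,f):
    s=r.read_state(); c=vision.camera(n); cv2.imwrite('pics/'+f,cv2.cvtColor(np.asarray(c['color']),cv2.COLOR_RGB2BGR)); np.savez('pics/'+f[:-4],pos=s['ee_pos'],rot=s['eef_rot'],**{k:np.asarray(v) for k,v in c.items()}); return s,c
E
python3 - <<'E'
from h import *
for n in ['scene','side','wrist']:
    s,c=snap(n,n+'0.png'); print(n,{k:np.round(v,3).tolist() for k,v in c.items() if k!='color'})
print(s)
E
```

```text
scene {'intrinsics': [[545.438, 0.0, 280.519], [0.0, 545.438, 216.599], [0.0, 0.0, 1.0]], 'R': [[-0.735, 0.677, 0.019], [0.474, 0.534, -0.7], [-0.485, -0.506, -0.714]], 't': [0.267, -0.183, 1.7]}
side {'intrinsics': [[415.932, 0.0, 278.659], [0.0, 415.932, 208.785], [0.0, 0.0, 1.0]], 'R': [[0.953, 0.302, 0.008], [0.175, -0.532, -0.828], [-0.245, 0.791, -0.56]], 't': [-0.42, 0.014, 0.97]}
wrist {'intrinsics': [[325.192, 0.0, 280.845], [0.0, 325.192, 211.758], [0.0, 0.0, 1.0]], 'mount': [[-0.003, -0.969, -0.247, 0.067], [1.0, -0.003, 0.001, 0.0], [-0.001, -0.247, 0.969, -0.152], [0.0, 0.0, 0.0, 1.0]]}
{'time': 0.1, 'joint_positions': array([-0.02259995,  0.3328046 , -0.06471742,  1.46083512,  0.02163501,
        1.34990873, -0.08848575]), 'joint_vel': array([ 7.35422429e-04, -1.92799276e-03,  3.04243563e-05, -1.39844840e-03,
        3.18478710e-05, -1.28311387e-03,  1.01041914e-03]), 'joint_torque': array([ 3.16136166e-04, -6.24538064e+01,  2.38312193e-02, -3.90717781e+01,
       -6.15657773e-02,  3.65302863e-02,  4.60620026e-05]), 'ee_pos': array([ 6.24670430e-01, -4.11007659e-06,  2.29846704e-01]), 'eef_rot': array([ 7.07086449e-01,  7.07126832e-01, -4.74193817e-04, -4.14095907e-04]), 'ft_force': array([-0.63078925, -0.51171285, -0.85339192]), 'torque': array([-0.01107671, -0.03736832, -0.03409397]), 'grip_force': 0.0, 'width': 0.0867995033301884}
```

View pics/scene0.png

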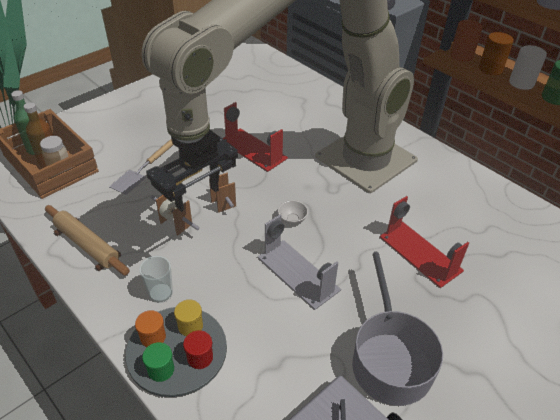

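View pics/side0.png

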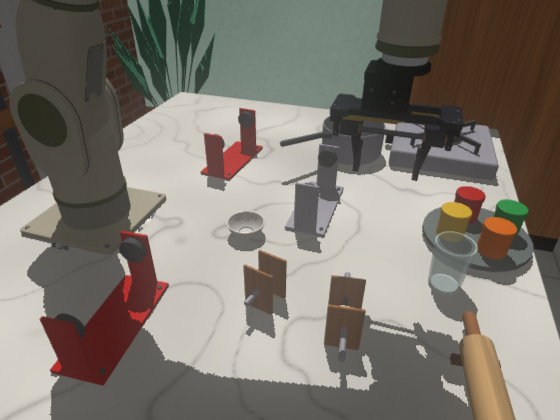

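View pics/wrist0.png

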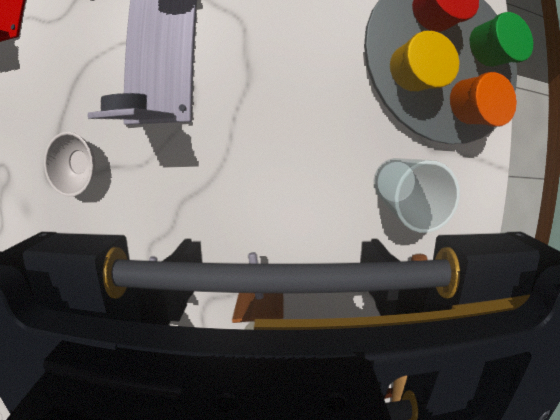

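The wrist view is mostly blocked by the gripper. In the scene view the spindle, with its white roll, is near (175,215), the bobbin near (228,192) and the steel holder from (270,235) to (330,290). In the side view the spindle is near (345,315), the bobbin near (265,280) and the holder near (318,195). I'll zoom in on these.

```bash
python3 - <<'E'
import cv2, numpy as np
a=cv2.imread('pics/scene0.png');b=cv2.imread('pics/side0.png')
L=lambda im,x,y,w,h,s:cv2.resize(im[y:y+h,x:x+w],None,fx=s,fy=s,interpolation=cv2.INTER_CUBIC)
# top: scene spindle (150..250,165..240) , side spindle(230..380,240..365); bottom: holder scene, side
t=np.hstack([L(a,145,165,100,75,4),L(b,300,255,100,75,4)])
u=np.hstack([L(a,250,210,100,100,3),L(b,270,135,100,100,3)])
u=cv2.copyMakeBorder(u,0,0,0,200,cv2.BORDER_CONSTANT)
cv2.imwrite('pics/crop1.png',np.vstack([t,u]))
E
```

```text
(no output)
```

View pics/crop1.png

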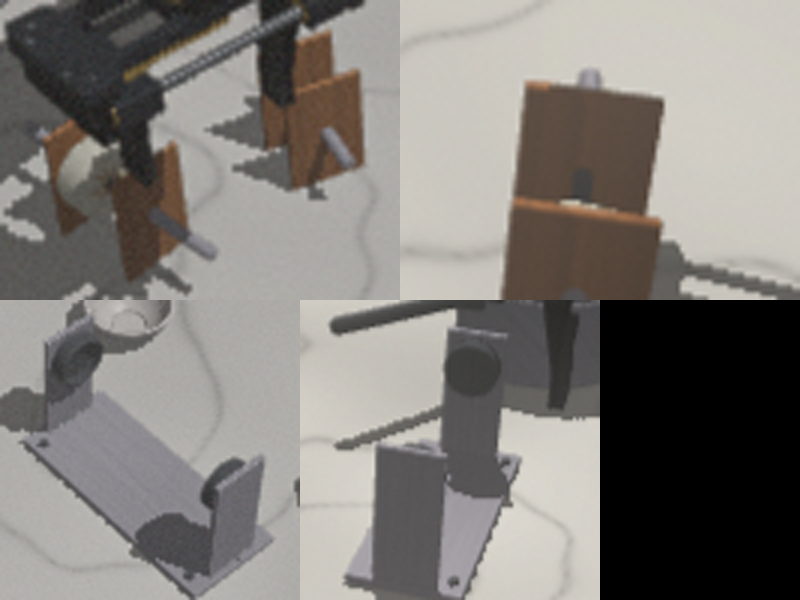

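The crop shows the spindle's plates (with the white roll in the scene view) and the holder's uprights with cups clearly enough. I'll cast the top-edge corners onto known heights.

```bash
cat >> h.py <<'E'
def cast(f,uv,z):
    c=np.load('pics/'+f); uv=np.atleast_2d(uv); 
    d=np.linalg.inv(c['intrinsics'])@np.c_[uv,np.ones(len(uv))].T
    o=-c['R'].T@c['t']; d=(c['R'].T@d).T
    return o+d*((z-o[2])/d[:,2])[:,None]
E
python3 - <<'E'
from h import *
np.set_printoptions(precision=4,suppress=True)
print('spindle tops side',cast('side0.npz',[(328.2,305),(365.5,309.5),(331.3,275.5),(366,279.5)],.09))
print('holder scene top',cast('scene0.npz',[(337.7,262.3),(322.3,272.3),(265,225),(279.3,216.7)],.12))
print('holder side top',cast('side0.npz',[(296,183.3),(318.7,187.3),(318.7,144.3),(339,147.3)],.12))
print('holder scene base',cast('scene0.npz',[(257.3,256.7),(315,310),(340.7,290)],.004))
print('side base',cast('side0.npz',[(285,228.3),(343.3,187.7)],.008))
E
```

```text
spindle tops side [[ 0.5795 -0.1942  0.09  ]
 [ 0.634  -0.1858  0.09  ]
 [ 0.5711 -0.1298  0.09  ]
 [ 0.6261 -0.1217  0.09  ]]
holder scene top [[0.4559 0.2907 0.12  ]
 [0.503  0.2875 0.12  ]
 [0.5021 0.0923 0.12  ]
 [0.457  0.0946 0.12  ]]
holder side top [[0.4502 0.0866 0.12  ]
 [0.4984 0.0858 0.12  ]
 [0.4526 0.2846 0.12  ]
 [0.5029 0.2838 0.12  ]]
holder scene base [[0.5185 0.0808 0.004 ]
 [0.5247 0.2965 0.004 ]
 [0.436  0.2971 0.004 ]]
side base [[0.4319 0.0749 0.008 ]
 [0.5234 0.2875 0.008 ]]
```

Emit:
drive_tool(series=[[[-3,-1,1],0],[[-3,-1,1],0],[[-3,0,1],0],[[-3,0,1],0],[[-2.5,0,1],0],[[0,0,1],0],[[0,0,0],0],[[0,0,0],0],[[0,0,0],0],[[0,0,0],0]], hand=0, newtons=30)

```text
time: 1.4
ee_pos: [0.4801, -0.02, 0.2901]
eef_rot: [0.707, 0.707, -0.0, -0.0]
ft_force: [0.1, -0.0, -0.3]
width: 0.087
grip_force: 0.0
```

```bash
python3 - <<'E'
from h import *
s,c=snap('wrist','wrist1.png'); print(s['ee_pos'],s['eef_rot'],s['joint_vel'].round(3))
snap('scene','scene1.png');snap('side','side1.png')
E
```

```text
[ 0.48009327 -0.01996126  0.29010705] [ 7.07087746e-01  7.07125714e-01 -2.56070834e-04 -2.79180702e-04] [-0.    -0.004  0.     0.     0.003 -0.    -0.001]
```

View pics/wrist1.png

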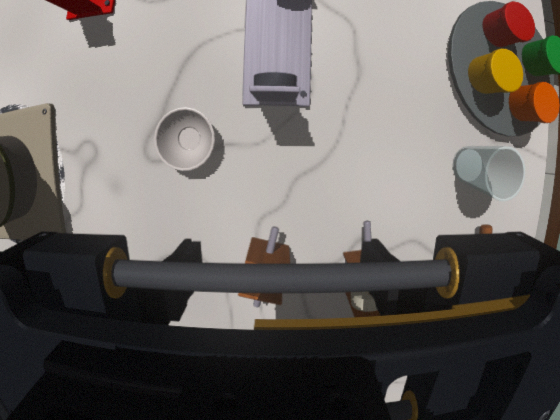

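The wrist view shows the holder's near base corners at (245,106) and (309,106), with its side edges running up to (246,0) and (311,0). The bobbin is near (268,265) and the spindle near (365,285), both half hidden by the gripper.

```bash
cat >> h.py <<'E'
from scipy.spatial.transform import Rotation as Ro
def wcast(f,uv,z):
    c=np.load('pics/'+f);K=c['intrinsics'];M=c['mount'];q=(np.atleast_2d(uv)-K[:2,2])/K[0,0]
    th=np.hypot(*q.T);d=np.c_[q/th[:,None]*np.sin(th)[:,None],np.cos(th)]
    W=Ro.from_quat(c['rot']).as_matrix();d=d@M[:3,:3].T@W.T;o=W@M[:3,3]+c['pos']
    return o+d*((z-o[2])/d[:,2])[:,None]
E
python3 - <<'E'
from h import *
np.set_printoptions(precision=4,suppress=True)
print(wcast('wrist1.npz',[(245,106),(309,106),(246,0),(311,0)],.008))
print('upright top',wcast('wrist1.npz',[(250,89),(300,89)],.12))
a=cv2.imread('pics/scene1.png');b=cv2.imread('pics/side1.png')
L=lambda im,x,y,w,h,s:cv2.resize(im[y:y+h,x:x+w],None,fx=s,fy=s,interpolation=cv2.INTER_CUBIC)
cv2.imwrite('pics/crop2.png',np.hstack([L(a,145,165,100,150,4),L(b,260,235,100,150,4)]))
E
```

```text
[[0.4332 0.0812 0.008 ]
 [0.5177 0.0807 0.008 ]
 [0.4337 0.2334 0.008 ]
 [0.5218 0.2328 0.008 ]]
upright top [[0.4503 0.0894 0.12  ]
 [0.4992 0.0891 0.12  ]]
```

View pics/crop2.png

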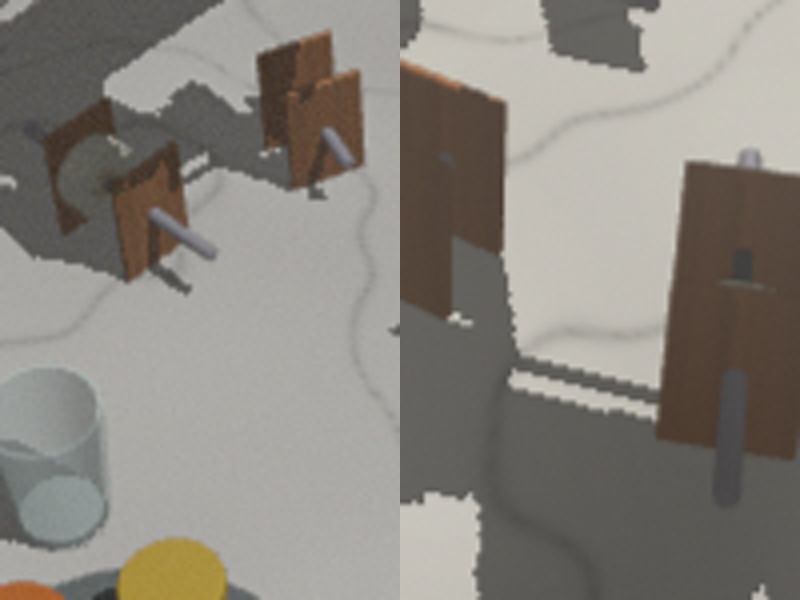

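Both crops show the spindle clear of the gripper. In the scene view its plate tops run from (172.5,212.5) to (190,201) and from (157,199.5) to (172.5,190).

```bash
python3 - <<'E'
from h import *
np.set_printoptions(precision=4,suppress=True)
print(cast('scene1.npz',[(172.5,212.5),(190,200.75),(157,199.5),(172.5,190)],.09))
print('rod tip scene',cast('scene1.npz',[(145+207/4,165+252/4)],.045), cast('side1.npz',[(260+327/4,235+493/4)],.045))
print('bobbin scene top',cast('scene1.npz',[(145+289/4,165+95/4),(145+360/4,165+70/4),(145+259/4,165+53/4),(145+331/4,165+31/4)],.09))
E
```

```text
[[ 0.6303 -0.1185  0.09  ]
 [ 0.5715 -0.1241  0.09  ]
 [ 0.6329 -0.1847  0.09  ]
 [ 0.5818 -0.1882  0.09  ]]
rod tip scene [[ 0.5944 -0.0707  0.045 ]] [[ 0.6138 -0.2463  0.045 ]]
bobbin scene top [[ 0.49   -0.1136  0.09  ]
 [ 0.4387 -0.1016  0.09  ]
 [ 0.4792 -0.1604  0.09  ]
 [ 0.4282 -0.1459  0.09  ]]
```

Emit:
drive_tool(series=[[[1.2,-1.3,-0.5],-8.5],[[1.3,-1.4,-0.5],-8.5],[[1.3,-1.4,-1],-8.5],[[1.3,-1.4,-1],-8.5],[[1.3,-1.4,-1.5],-8.5],[[1.3,-1.4,-1.5],-8.5],[[1.3,-1.4,-1.5],-8.5],[[1.2,-1.4,-1.5],-8],[[1.1,-1.3,-1.5],-8],[[1.05,-1.2,-1.5],-8]])

```text
time: 2.8
ee_pos: [0.6039, -0.1564, 0.1699]
eef_rot: [0.999, 0.054, -0.0, 0.0]
ft_force: [0.8, 0.3, 0.7]
width: 0.0873
grip_force: 0.0
```

Emit:
drive_tool(series=[[[0,0,0],0],[[0,0,0],0],[[0,0,-0.5],0],[[0,0,-0.5],0],[[0,0,-0.5],0],[[0,0,-0.5],0],[[0,0,0],0],[[0,0,0],0],[[0,0,0],0],[[0,0,0],0]])

```text
time: 4.05
ee_pos: [0.6036, -0.156, 0.1507]
eef_rot: [0.998, 0.057, 0.0, 0.0]
ft_force: [-0.2, -0.3, -0.4]
width: 0.0873
grip_force: 0.0
```

```bash
python3 - <<'E'
from h import *
s,_=snap('scene','scene2.png');snap('side','side2.png'); print(s['ee_pos'],s['joint_positions'],Ro.from_quat(s['eef_rot']).as_matrix().round(3)[:,1])
a=cv2.imread('pics/scene2.png');b=cv2.imread('pics/side2.png')
L=lambda im,x,y,w,h,s:cv2.resize(im[y:y+h,x:x+w],None,fx=s,fy=s,interpolation=cv2.INTER_CUBIC)
cv2.imwrite('pics/crop3.png',np.hstack([L(a,125,135,100,130,4),L(b,290,215,100,130,4)]))
E
```

```text
[ 0.60358596 -0.15603232  0.15072636] [ 0.07861736  0.37882331  0.1282017   1.57467646 -0.05082608  1.19109061
 -1.24066921] [ 0.113 -0.994  0.   ]
```

View pics/crop3.png

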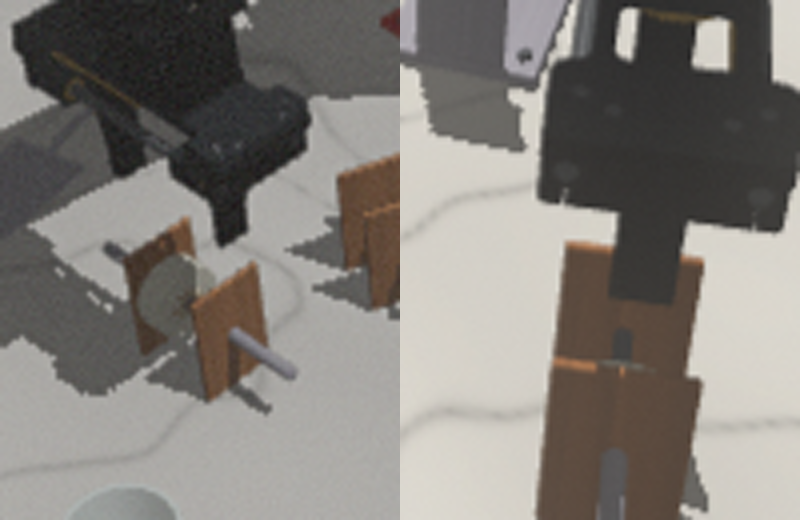

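The scene crop shows the plate tops where I measured them, and the fingers stand parallel to and straddling the plates. I'll descend carefully.

Emit:
drive_tool(series=[[[0,0,-1],0],[[0,0,-1],0],[[0,0,-1],0],[[0,0,-1],0],[[0,0,-0.5],0],[[0,0,-0.5],0],[[0,0,-0.5],0],[[0,0,-0.3],0],[[0,0,0],0],[[0,0,0],0]])

```text
time: 5.4
ee_pos: [0.6037, -0.156, 0.0928]
eef_rot: [0.998, 0.057, 0.0, 0.0]
ft_force: [-0.3, 0.1, 0.7]
width: 0.087
grip_force: 0.0
```

Emit:
drive_tool(series=[[[0,0,-0.6],0],[[0,0,-0.6],0],[[0,0,-0.6],0],[[0,0,-0.6],0],[[0,0,-0.5],0],[[0,0,0],0],[[0,0,0],0],[[0,0,0],0],[[0,0,0],0],[[0,0,0],0]])

```text
time: 6.65
ee_pos: [0.6036, -0.156, 0.0637]
eef_rot: [0.998, 0.057, 0.0, 0.0]
ft_force: [-0.8, -0.3, -0.3]
width: 0.0865
grip_force: 0.0
```

Emit:
drive_tool(series=[[[0,0,0],0],[[0,0,0],0],[[0,0,0],0],[[0,0,0],0],[[0,0,0],0],[[0,0,0],0],[[0,0,0],0],[[0,0,0],0],[[0,0,0],0],[[0,0,0],0]], hand=1, newtons=30)

```text
time: 7.9
ee_pos: [0.6035, -0.156, 0.0636]
eef_rot: [0.998, 0.057, 0.0, 0.0]
ft_force: [-1.1, 0.6, 0.6]
width: 0.0319
grip_force: 30.0
```

Emit:
drive_tool(series=[[[0,0,0.5],0],[[0,0,1],0],[[0,0,1.5],0],[[0,0,2],0],[[0,0,2.5],0],[[0,0,2.5],0],[[0,0,2.5],0],[[0,0,2],0],[[0,0,1.5],0],[[0,0,0.6],0]])

```text
time: 9.15
ee_pos: [0.6038, -0.1561, 0.2311]
eef_rot: [0.998, 0.057, 0.001, 0.0]
ft_force: [-0.2, 0.1, -1.8]
width: 0.0316
grip_force: 30.0
```

Emit:
drive_tool(series=[[[-0.5,1.5,0],-0.5],[[-1,3,0],-1],[[-1.5,4,0],-1],[[-1.8,4.5,0],-1],[[-1.8,4.5,0],-1],[[-1.8,4.5,0],-1],[[-1.5,4.5,0],-1],[[-1.2,4,0],-0.5],[[-1,2.5,0],-0.5],[[-0.5,1.5,0],0]])

```text
time: 10.4
ee_pos: [0.4759, 0.1909, 0.2289]
eef_rot: [1.0, -0.008, -0.001, 0.0]
ft_force: [-0.4, -0.1, -1.9]
width: 0.0315
grip_force: 30.0
```

Emit:
drive_tool(series=[[[0,0,0],0],[[0,0,0],0],[[0,0,-0.5],0],[[0,0,-0.5],0],[[0,0,-0.5],0],[[0,0,0],0],[[0,0,0],0],[[0,0,0],0],[[0,0,0],0],[[0,0,0],0]])

```text
time: 11.65
ee_pos: [0.4775, 0.189, 0.2147]
eef_rot: [1.0, -0.009, 0.0, 0.0]
ft_force: [-0.8, -0.0, -1.6]
width: 0.0316
grip_force: 30.0
```

```bash
python3 - <<'E'
from h import *
s,_=snap('scene','scene3.png');snap('side','side3.png'); print(s['ee_pos'],s['ft_force'],Ro.from_quat(s['eef_rot']).as_matrix().round(3)[:,1])
a=cv2.imread('pics/scene3.png');b=cv2.imread('pics/side3.png')
L=lambda im,x,y,w,h,s:cv2.resize(im[y:y+h,x:x+w],None,fx=s,fy=s,interpolation=cv2.INTER_CUBIC)
cv2.imwrite('pics/crop4.png',np.hstack([L(a,240,150,120,180,3.3),L(b,260,75,120,180,3.3)]))
E
```

```text
[0.47754843 0.18903835 0.21465502] [-0.82413231 -0.03891667 -1.63463913] [-0.017 -1.     0.   ]
```

View pics/crop4.png

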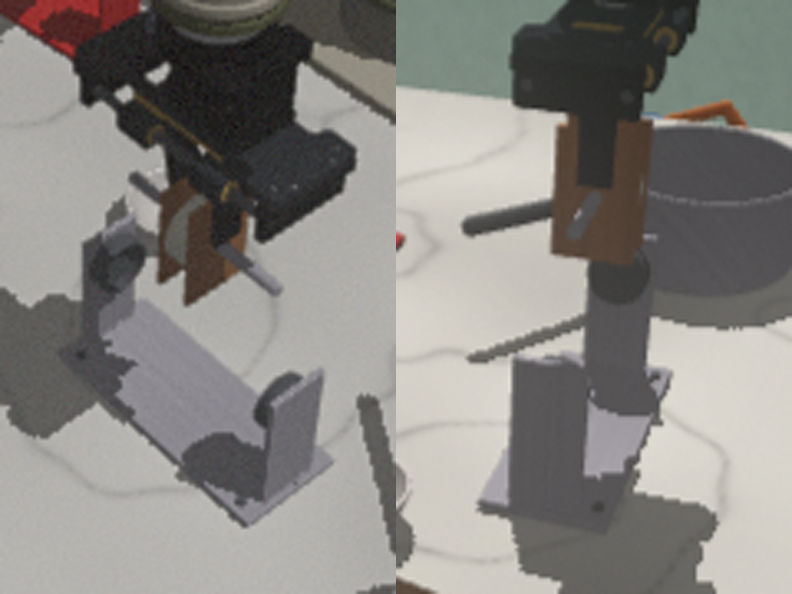

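The spindle is held, hanging above the holder. Its tips are at (324,238) and (281,204) in the scene view, and at (314,145) in the side view.

```bash
python3 - <<'E'
from h import *
np.set_printoptions(precision=4,suppress=True)
S=np.load('pics/scene3.npz');D=np.load('pics/side3.npz')
P=lambda c:c['intrinsics']@np.c_[c['R'],c['t']]
def tri(a,b):
    X=cv2.triangulatePoints(P(S),P(D),np.array(a,float),np.array(b,float));return (X[:3]/X[3]).ravel()
print('-y tip',tri((280.9,203.9),(313.6,145.3)))
print('+y tip cast',cast('scene3.npz',[(323.5,237)],.196), '+y tri',tri((323.5,237),(338,146.8)))
print('-y cast',cast('scene3.npz',[(281,204)],.196),cast('side3.npz',[(313.6,145.3)],.196))
for n,c in(('scene',S),('side',D)):
  for X in([.478,.116,.196],[.478,.262,.196],[.478,.108,.092],[.478,.27,.092]):
    p=P(c)@np.r_[X,1];print(n,X,p[:2]/p[2])
E
```

```text
-y tip [0.476  0.1193 0.1947]
+y tip cast [[0.478 0.259 0.196]] +y tri [0.4783 0.2426 0.1615]
-y cast [[0.4775 0.1207 0.196 ]] [[0.4758 0.1175 0.196 ]]
scene [0.478, 0.116, 0.196] [279.4639 203.0343]
scene [0.478, 0.262, 0.196] [324.5042 237.7572]
scene [0.478, 0.108, 0.092] [276.5165 231.5622]
scene [0.478, 0.27, 0.092] [323.5327 269.8016]
side [0.478, 0.116, 0.196] [314.4966 145.7505]
side [0.478, 0.262, 0.196] [329.4209 119.4102]
side [0.478, 0.108, 0.092] [310.862  191.8811]
side [0.478, 0.27, 0.092] [326.827  158.6848]
```

Emit:
drive_tool(series=[[[0,0,-1.5],0],[[0,0,-1.5],0],[[0,0,-1.5],0],[[0,0,-1.5],0],[[0,0,-1.5],0],[[0,0,-1],0],[[0,0,-1],0],[[0,0,-1],0],[[0,0,-0.5],0],[[0,0,0],0]])

```text
time: 13.0
ee_pos: [0.4774, 0.189, 0.1043]
eef_rot: [1.0, -0.009, -0.0, 0.0]
ft_force: [0.6, 0.0, -1.8]
width: 0.0316
grip_force: 30.0
```

Emit:
drive_tool(series=[[[0,0,-0.3],0],[[0,0,0],0],[[0,0,0],0],[[0,0,0],0],[[0,0,0],0],[[0,0,0],0],[[0,0,0],0],[[0,0,0],0],[[0,0,0],0],[[0,0,0],0]])

```text
time: 14.25
ee_pos: [0.4775, 0.189, 0.1016]
eef_rot: [1.0, -0.009, 0.0, 0.0]
ft_force: [-0.2, 0.1, -1.8]
width: 0.0316
grip_force: 30.0
```

Emit:
drive_tool(series=[[[0,0,0],0],[[0,0,0],0],[[0,0,0],0],[[0,0,0],0],[[0,0,0],0],[[0,0,0],0],[[0,0,0],0],[[0,0,0],0],[[0,0,0],0],[[0,0,0],0]], hand=0.32)

```text
time: 15.5
ee_pos: [0.4775, 0.189, 0.1016]
eef_rot: [1.0, -0.009, 0.0, 0.0]
ft_force: [-1.1, -0.3, -1.2]
width: 0.0594
grip_force: 5.5
```

```bash
python3 - <<'E'
from h import *
s,_=snap('scene','scene4.png');snap('side','side4.png'); print(s['ee_pos'],s['ft_force'],s['width'])
a=cv2.imread('pics/scene4.png');b=cv2.imread('pics/side4.png')
L=lambda im,x,y,w,h,s:cv2.resize(im[y:y+h,x:x+w],None,fx=s,fy=s,interpolation=cv2.INTER_CUBIC)
cv2.imwrite('pics/crop5.png',np.hstack([L(a,240,180,120,140,3.3),L(b,260,105,120,140,3.3)]))
E
```

```text
[0.47753145 0.1890117  0.10157468] [-1.08896547 -0.29077559 -1.1861678 ] 0.05940453717175143
```

View pics/crop5.png

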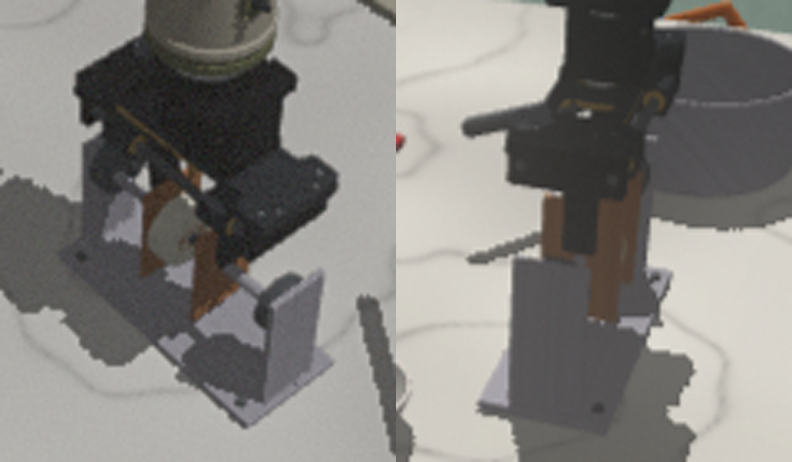

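Both rod ends now reach into the cups, near (118,180) and (270,295) in the scene crop. I'll release fully.

Emit:
drive_tool(series=[[[0,0,0],0],[[0,0,0],0],[[0,0,0],0],[[0,0,0],0],[[0,0,0],0],[[0,0,0],0],[[0,0,0],0],[[0,0,0],0],[[0,0,0],0],[[0,0,0],0]], hand=0.24)

```text
time: 16.85
ee_pos: [0.4775, 0.189, 0.1016]
eef_rot: [1.0, -0.009, 0.0, 0.0]
ft_force: [-0.2, -0.6, -0.8]
width: 0.0663
grip_force: 0.0
```

Emit:
drive_tool(series=[[[0,0,0],0],[[0,0,0],0],[[0,0,0],0],[[0,0,0],0],[[0,0,0],0],[[0,0,0],0],[[0,0,0],0],[[0,0,0],0],[[0,0,0],0],[[0,0,0],0]], hand=0)

```text
time: 18.1
ee_pos: [0.4775, 0.189, 0.1016]
eef_rot: [1.0, -0.009, 0.0, 0.0]
ft_force: [-1.5, 0.0, -0.4]
width: 0.0874
grip_force: 0.0
```

Emit:
drive_tool(series=[[[0,0,0.5],0],[[0,0,0.5],0],[[0,0,1],0],[[0,0,1],0],[[0,0,1.5],0],[[0,0,2],0],[[0,0,2.5],0],[[0,0,2.5],0],[[0,0,2],0],[[0,0,1],0]])

```text
time: 19.35
ee_pos: [0.4779, 0.1892, 0.2484]
eef_rot: [1.0, -0.009, 0.001, -0.0]
ft_force: [-0.1, 0.1, -0.6]
width: 0.087
grip_force: 0.0
```

```bash
python3 - <<'E'
from h import *
s,_=snap('scene','scene5.png');snap('side','side5.png'); print(s['time'],s['ee_pos'],s['ft_force'],s['width'])
a=cv2.imread('pics/scene5.png');b=cv2.imread('pics/side5.png')
L=lambda im,x,y,w,h,s:cv2.resize(im[y:y+h,x:x+w],None,fx=s,fy=s,interpolation=cv2.INTER_CUBIC)
cv2.imwrite('pics/crop6.png',np.hstack([L(a,240,180,120,140,3.3),L(b,260,105,120,140,3.3)]))
E
```

```text
19.35 [0.47788956 0.18918562 0.2484005 ] [-0.08129651  0.1193364  -0.55373238] 0.08702645001709364
```

View pics/crop6.png

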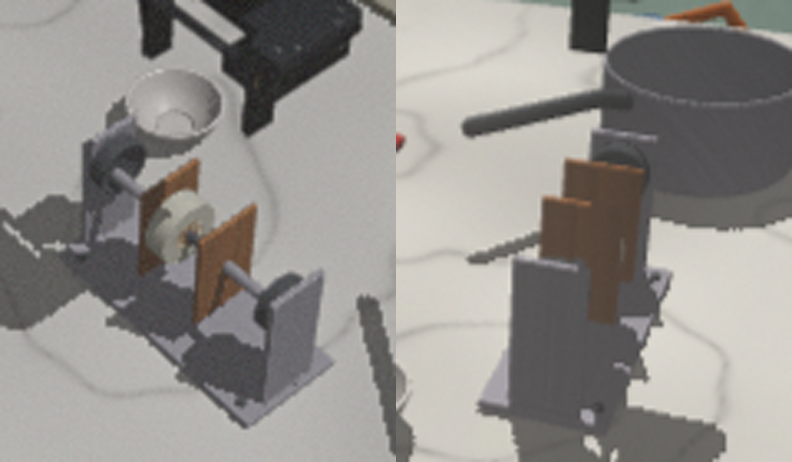

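The spindle hangs level with both tips inside the cups, and the gripper is clear of it. I'll hand in the job.

```bash
python3 -c "
from bench import r
print(r.close_job())"
```

```text
the job is handed in; nothing more can be done
None
```

The spindle is back in the steel holder, hanging by both tips in the cups, and the arm never went near the bobbin; the job was handed in at about 19 s of the 38 s limit.

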